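Clamp a tenoned stretcher in the sloping jig

TASK

Take the tenoned stretcher (the block with a thin tongue at each end) out of the crate and lay it flat on the sloping bed of the clamping jig, its length level across the slope, down against the two stop pins and centred on them, and let go of it. Then wind the handwheel clockwise, a little over one full turn, until it comes up against its end stop and the jaw holds the stretcher (do not push the jaw itself); leave the other crate pieces in the crate, and the glue bottle and the hammer where they are.

Things in the scene. Friction and masses are not known exactly. Their poses are not given: they have to be found in the camera images.
- jig: Clamping jig, fixed: plywood base board 240 x 300 x 18 mm (x, y, z), a bed rising at 35 degrees from its low front to its high back. Origin: centre of the base's underside; x to the high back, y left, z up.
- light_bar (a point): Middle of the aluminium light bar over the jig's high edge, behind the wheel: 50 wide (jig x), 160 long (jig y), 20 mm thick, on a 16 mm post at each end. A gripper standing upright over the wheel's high side would hit it; one square to the bed, closing along the bed's y, clears it.
- bed: Sloping plywood bed. Origin: on its surface, where the centre of the stretcher's underside belongs; x straight up the slope, y level to the left, z square out of the bed (35 degrees from vertical, leaning to the jig's front). Surface: x -63 to 150, y -75 to 215 mm. Stop pins 10 mm diameter, 24 high, at x -23, y -29 and +29 mm; the stretcher's long side (x -18) rests on them.
- hub (a point): Centre of the handwheel, on the bed surface (bed x 45, y 140 mm); the wheel's axis is the bed's z. Steel rim 124 mm outside diameter, its top 28 mm above the bed.
- jaw: The jaw: wooden block 28 x 80 mm, 28 mm high, with a sprung rubber pad 12 x 60 x 20 mm on its front. Axes as the bed; origin on the bed surface, where block and pad meet; the pad's pressing face is at its own x -12, z 4 to 24 mm. With the wheel at 0 the origin is at bed x 86 mm; it comes 8.3 mm down the slope per rad, and the pad springs back up to 6 mm on the stretcher.
- wheel (a joint): Handwheel angle in rad: it starts between 0 and 0.9, grows as the wheel is wound clockwise (seen looking down on the bed from its front), and has its end stop at 7.5. It is stiff (about 4 N at the knob) and stays where it is left.
- knob_grip (a point): On the axis of the handwheel's knob, 58 mm above the bed. The knob is a plain wooden handle, 24 mm diameter, standing square to the bed from 31 to 76 mm above it, 50 mm from the wheel's axis; it spins freely on its pin, so it can be held while the wheel goes round.
- crate: Slatted wooden crate, fixed, outside 240 x 330 x 55 mm (x, y, z), walls 7 mm, floor 7 mm. Origin: centre of its underside. Holds four pale wooden pieces lying apart.
- stretcher: The tenoned stretcher, loose, 80 g, pale wood: a block 36 x 84 x 30 mm (x, y, z), with a tongue 20 wide (x), 18 long (y), 12 thick (z) in the middle of each y end, 120 mm long in all. Origin: centre of its underside; z up while it lies in the crate. Either way up and either way round is right.
- stretcher_mid (a point): The middle of the stretcher, 15 mm above its underside.
- blank: Plain block without tongues, 36 x 120 x 30 mm, loose in the crate; stays there. Origin: centre of its underside.
- slat: Flat slat 36 x 120 x 12 mm, loose in the crate; stays there. Origin: centre of its underside.
- corner: L-shaped corner piece, foot 36 x 90 x 12 mm, upstand 42 mm high at its +y end, loose in the crate; stays there. Origin: centre of its underside.
- glue: White glue bottle standing on the bench, 60 mm diameter, 160 mm high. Origin: centre of its underside. Not to be disturbed.
- mallet: Hammer lying on the bench, 260 mm long, along its own x. Not to be disturbed.
Mind the look-alikes: they are no part of the job. What is shaped like the stretcher but black or red is not meant.

How it is judged:
By the outcome, as a careful person would: the job done as asked, in the order asked, and still so for the second after the job is handed in, with the robot touching nothing.
It also fails if it takes over 61 s, if anything falls off the work surface, if the arm or the gripper's body presses on something with over 40 N, if the wrist force passes 120 N, or if a joint passes its speed limit or range.

ROBOT

A 6-joint arm with a two-finger parallel gripper is mounted at the origin on the work surface. World frame = base frame: x ahead of the robot, y to its left, z up, the work surface at z = 0. Lengths are in mm, angles in degrees, forces in N, time in s.
With the tool pointing down it reaches from about 350 to 850 mm from the base axis. Payload 8.1 kg.
Tool frame: the origin (TCP) lies midway between the tips of the shut fingers; the grasp point (between the pads) lies 19 mm behind it; z points along the fingers, y is the line along which they close (so a half turn about z gives the same grasp; the last joint's range is limited). The gripper opens to 85 mm and grips with 20 to 120 N. Pads are 22 mm wide; open, the fingers measure 114 mm over their backs; the gripper's body (76 mm by 85 mm) begins 54 mm behind the grasp point. The pads swing forward as they close: fully open they stand 13 mm farther back than shut.
Start: joints at [69.362, 7.471, 85.268, -0, 87.261, -4.893], TCP at [162.791, 577.498, 231.292] pointing down, gripper open.
Joint ranges: [-169.43, 169.43], [-51.17, 129.36], [1.28, 143.12], [-76.62, 256.62], [0, 156.53], [-152.29, 152.29]. Speed limits (degrees/s): [136.94, 136.94, 159.86, 180, 180, 180].

INTERFACE

Orientations are given as [roll, pitch, yaw] about the fixed x, y, z axes, in that order (R = Rz(yaw) Ry(pitch) Rx(roll)).
In Python, from bench import sensors, optics, r gives the robot as it stands.
- The arm moves only by the tool apply_moves, never from a script. Its argument "targets" is a list of rows, each a list of 7 numbers: the shift along the tool's x, y, z in mm, then the turn, a rotation vector about the tool's x, y, z in rad, then the closure, from 0 (fully open) to 1 (shut). In form: [[x, y, z, wx, wy, wz, claw], ...]. A call has 1 to 20 rows; each row shifts and turns the commanded pose from where the row before left it, along the tool's axes as they then stand; what a row does not reach is not made up. A row lasts 1/8 s, in which the tool goes at most 62.5 mm and 10.7 degrees, less where a joint would pass 70% of its speed; a pose out of reach is approached as far as the arm can. A call is refused whole if a number of a shift passes 62.5 or a number of a turn 0.188, either way. A call with a gripper value outside its range is refused whole. The fingers move at their own pace and stop on an object; "force" is the grip in N (left out, the last holds). Time passes only in rows, so rows that do not move let the fingers close. It gives the time, the measured TCP pose, the force, the opening and the grip force at its end, in the units of the state.
- sensors.sense(): the state, without advancing time (a new reading comes with each control period).
- optics.snapshot(name): name is "scene" or "top"; returns the picture (384x512x3 uint8, red, green, blue); there is no depth.
- optics.get_calibration(name): a dict with "camera_matrix" (3x3 intrinsics, pixels), "pose" (4x4, takes a point from camera to world coordinates). Camera axes: x right, y down, z forward; pixel columns grow to the right and rows downward; lengths in mm; the calibration is good to about 2 mm. A picture is of the moment at which its call begins. get_calibration takes no time and is no camera call.
- r.hand_in(): hands the job in; it is judged then, once.
The state is a dict: "time": time; "joint_pos": joint angles; "qd": joint speeds; "joint_efforts": joint torques, N m; "tool_pos": TCP position; "tcp_rot": TCP orientation; "ft_force": force on the tool from outside, world axes, zero at the start; "wrist_torque": the same for the moment, N m; "finger_gap": finger opening in mm; "grip_force": force on a finger pad.
Only numpy, scipy, OpenCV 4.12 (cv2) and the standard library are available. Lean on these libraries where they do the work, as an engineer would, in place of code of your own. Each camera call takes 0.05 s, during which the arm holds its last target. There are 200 camera calls.

## Working session

There is one attempt and no reset: what is moved stays moved. The work goes in short steps, Python scripts to look and compute and a tool call to move; the robot and the scene stay as the last step left them, time stands still between calls to the robot, and variables do not carry over. Pictures are saved under pics/ and viewed, at most 10 in all, crops included, and the job is handed in when it is done.

Besides the shell and the picture viewer there is one more tool, called after "Call:" by a JSON object that holds its "api" and its "payload", one argument or row to a line. apply_moves: Moves the arm, as the interface text tells. Its arguments: {"type":"object","properties":{"targets":{"type":"array"},"force":{"type":"number"}},"required":["targets"]}

```bash
mkdir -p pics; ls
python3 - <<'E'
from bench import sensors, optics, r
import cv2
for n in("scene","top"):
    im=optics.snapshot(n); cv2.imwrite(f"pics/{n}0.png",cv2.resize(im[:,:,::-1],(800,600),interpolation=cv2.INTER_CUBIC))
    c=optics.get_calibration(n);print(c)
print(sensors.sense())
E
```

```text
pics
{'camera_matrix': array([[412.37848462,   0.        , 256.33897474],
       [  0.        , 412.37848462, 187.75897145],
       [  0.        ,   0.        ,   1.        ]]), 'pose': array([[ 6.20638035e-01,  6.20083068e-01, -4.79901467e-01,
         1.10776950e+03],
       [ 7.84014162e-01, -4.99671138e-01,  3.68307682e-01,
        -6.36181964e+02],
       [-1.14115548e-02, -6.04835302e-01, -7.96268820e-01,
         1.15874949e+03],
       [ 0.00000000e+00,  0.00000000e+00,  0.00000000e+00,
         1.00000000e+00]])}
{'camera_matrix': array([[370.56595339,   0.        , 256.58032648],
       [  0.        , 370.56595339, 200.49219037],
       [  0.        ,   0.        ,   1.        ]]), 'pose': array([[-1.96388881e-02, -9.98155623e-01,  5.74427250e-02,
         4.11230501e+02],
       [-9.99641426e-01,  1.85571881e-02, -1.93041755e-02,
        -1.36835390e+02],
       [ 1.82025959e-02, -5.78012401e-02, -9.98162152e-01,
         1.37636183e+03],
       [ 0.00000000e+00,  0.00000000e+00,  0.00000000e+00,
         1.00000000e+00]])}
{'time': 0.1, 'joint_pos': array([ 6.93628978e+01,  7.51171745e+00,  8.53243461e+01,  1.41227113e-03,
        8.72620604e+01, -4.89213233e+00]), 'qd': array([-0.08138877, -0.11008123, -0.13753314, -0.00991848,  0.0260629 ,
        0.01031237]), 'joint_efforts': array([ 1.62132048e-03, -5.70954323e+01, -5.01938367e+01, -1.33520987e-05,
        8.14888015e-03, -8.93597836e-07]), 'tool_pos': array([162.59461983, 577.02216475, 230.32705437]), 'tcp_rot': array([-1.79902354e+02, -9.77341877e-03,  1.64254953e+02]), 'ft_force': array([ 0.05021129, -0.55870787,  0.22120376]), 'wrist_torque': array([ 0.04390455, -0.02070863, -0.03239932]), 'grip_force': 0.0, 'finger_gap': 85.13029245833889}
```

View pics/scene0.png

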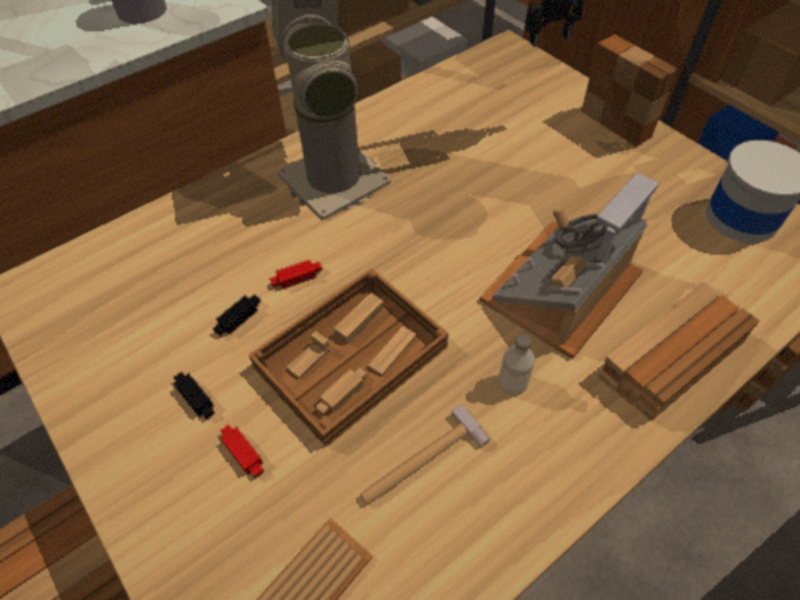

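View pics/top0.png

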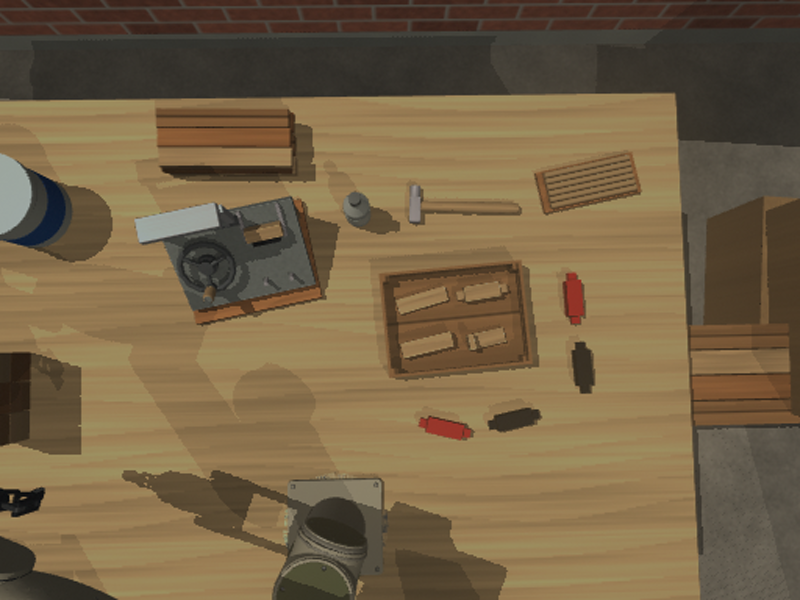

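```bash
cat > h.py <<'E'
from bench import sensors, optics, r
import cv2, numpy as np
def crop(n,x0,y0,w,h,s,f,im=None):
    im=optics.snapshot(n) if im is None else im
    c=cv2.resize(im[y0:y0+h,x0:x0+w,::-1],None,fx=s,fy=s,interpolation=cv2.INTER_CUBIC)
    c=cv2.convertScaleAbs(c,alpha=1.4)
    for k in range(x0-x0%20+20,x0+w,20): cv2.putText(c,str(k),((k-x0)*s,10),0,.4,(0,255,0));cv2.line(c,((k-x0)*s,12),((k-x0)*s,18),(0,255,0))
    for k in range(y0-y0%20+20,y0+h,20): cv2.putText(c,str(k),(0,(k-y0)*s),0,.4,(0,255,0));cv2.line(c,(26,(k-y0)*s),(32,(k-y0)*s),(0,255,0))
    cv2.imwrite("pics/"+f,c)
def proj(n,P):
    c=optics.get_calibration(n);T=np.linalg.inv(c["pose"]);p=np.atleast_2d(P)@T[:3,:3].T+T[:3,3]
    q=p@np.array(c["camera_matrix"]).T;return q[:,:2]/q[:,2:]
def atz(n,uv,z):
    c=optics.get_calibration(n);T=c["pose"];d=np.linalg.inv(c["camera_matrix"])@[*uv,1];d=T[:3,:3]@d
    return T[:3,3]+d*(z-T[2,3])/d[2]
E
python3 - <<'E'
from h import *
crop("top",84,120,130,98,6,"jt.png");crop("scene",300,105,130,125,4,"js.png");crop("top",240,160,115,90,6,"ct.png")
E
```

```text
(no output)
```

View pics/jt.png

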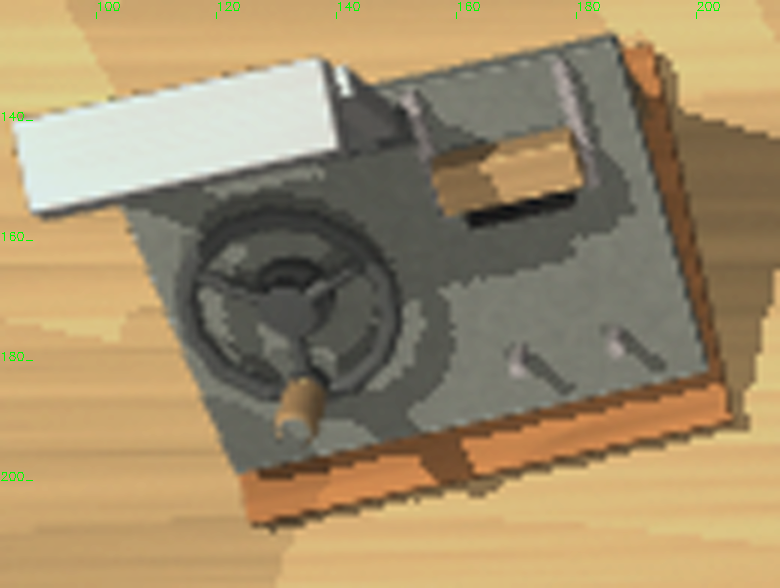

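View pics/js.png

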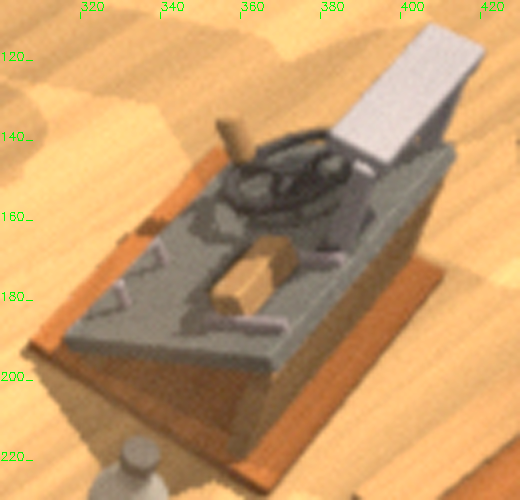

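View pics/ct.png

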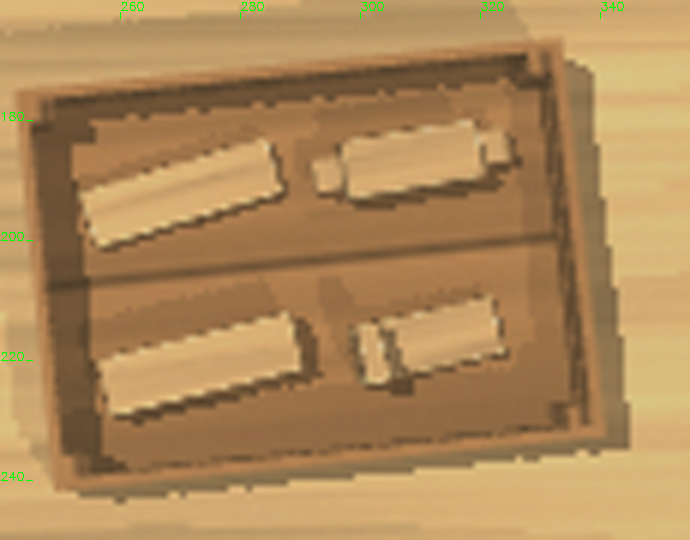

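```bash
cat >> h.py <<'E'
from scipy.optimize import least_squares
from scipy.spatial.transform import Rotation as R
def bedT(p):
    M=np.eye(4);M[:3,:3]=(R.from_euler('z',p[3],degrees=True)*R.from_euler('y',-35,degrees=True)).as_matrix();M[:3,3]=p[:3];return M
def tf(M,P): return np.atleast_2d(P)@M[:3,:3].T+M[:3,3]
E
cat > fit.py <<'E'
from h import *
top=[([-63,-75,0],(201.7,181.7)),([-63,215,0],(124,198.8)),([150,-75,0],(186.2,126.2)),([-23,29,24],(170.2,179)),([-23,-29,24],(186,176)),([45,140,26],(132.3,170.5))]
sc=[([-63,-75,0],(317,189.5)),([150,-75,0],(368,194.5)),([150,215,0],(413.7,141.7)),([-23,29,24],(339.2,165.7)),([-23,-29,24],(330,176.2))]
def res(p):
    M=bedT(p);return np.r_[(proj("top",tf(M,[a for a,b in top]))-[b for a,b in top]).ravel(),(proj("scene",tf(M,[a for a,b in sc]))-[b for a,b in sc]).ravel()]
s=least_squares(res,[550,250,80,15],loss='soft_l1');print(s.x.round(1));print(s.fun.reshape(-1,2).round(1))
M=bedT(s.x)
def rk(q):
    P=[[45+50*np.cos(q[0]),140+50*np.sin(q[0]),z] for z in (76,31)]
    return np.r_[(proj("top",tf(M,P))-[(133.2,191.5),(134.7,184)]).ravel(),(proj("scene",tf(M,P[:1]))-[(357.5,136.2)]).ravel()]
k=least_squares(rk,[3.]);print("knob",np.degrees(k.x),k.fun.round(1))
# stretcher
y=np.array([[297.2,183.3],[319.2,180.3],[321.2,189.7],[298.7,193.3]])
c=np.array([atz("top",u,37) for u in y]);print(c.round(1),c.mean(0).round(1))
te=[atz("top",u,28) for u in ((292.9,189.4),(325,184.3))];print(np.round(te,1))
E
python3 fit.py; python3 -c "
from h import *
crop('scene',155,170,135,115,5,'cs.png')"
```

```text
[600.2 118.5  72.7  11.4]
[[-0.  -1.2]
 [-1.3 -1. ]
 [-0.3 -0.9]
 [-0.3  1.3]
 [ 0.1  0.7]
 [-0.5 -0.2]
 [-1.3  0.2]
 [-0.3  0.4]
 [-0.3 -1.1]
 [-0.   0.6]
 [-0.4  0.3]]
knob [173.59024466] [-0.1 -1.2  0.3 -0.1 -1.  -1.8]
[[ 548.2 -311.7   37. ]
 [ 557.8 -392.4   37. ]
 [ 523.3 -398.6   37. ]
 [ 511.6 -316.3   37. ]] [ 535.2 -354.7   37. ]
[[ 527.  -296.6   28. ]
 [ 543.6 -415.    28. ]]
```

View pics/cs.png

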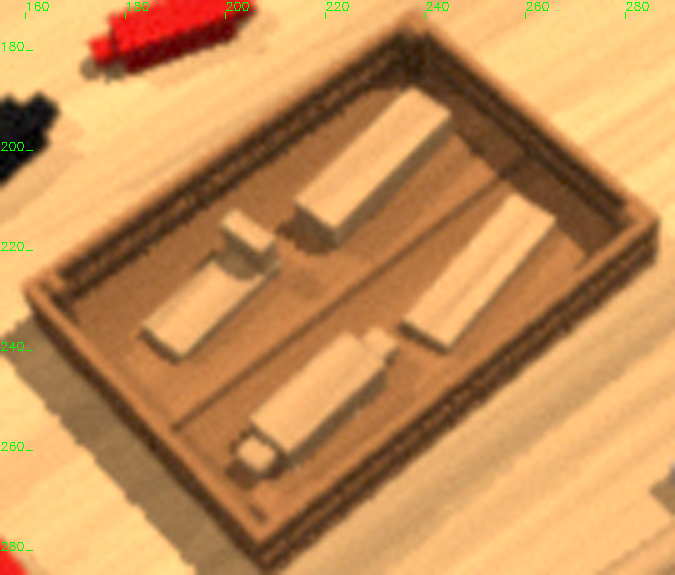

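```bash
python3 - <<'E'
s=open('fit.py').read()
s=s.replace("([-23,29,24],(170.2,179)),([-23,-29,24],(186,176))","([-23,29,12],(170.2,179.6)),([-23,-29,12],(186,176.8))").replace("([-23,29,24],(339.2,165.7)),([-23,-29,24],(330,176.2))","([-23,29,12],(339.5,167.5)),([-23,-29,12],(330.3,178.3))")
s+='''
L=np.array([[18,42,37],[18,-42,37],[-18,-42,37],[-18,42,37]])
Y2=np.array([[224.4,237],[205,253.6],[211.4,261],[233,244.4]])  # filled: scene order fixed below
def rs(q):
    P=L@R.from_euler('z',q[2],degrees=True).as_matrix().T+[q[0],q[1],0]
    S=proj("scene",P); d=((S[:,None]-Y2[None])**2).sum(2).argmin(1)
    return np.r_[(proj("top",P)-y).ravel(),(S-Y2[d]).ravel()]
q=least_squares(rs,[535,-355,8]);print(q.x.round(1));print(q.fun.reshape(-1,2).round(1))
'''
open('fit.py','w').write(s)
E
python3 fit.py
```

```text
[597.6 118.7  72.   11.2]
[[-0.1 -0.3]
 [-1.4 -0.5]
 [-0.1  0. ]
 [-0.2 -0.2]
 [ 0.1 -0.8]
 [-0.5  0.4]
 [-1.9 -0.3]
 [-1.1  0.1]
 [-0.7 -1.1]
 [ 0.5  1.3]
 [ 0.1  0.6]]
knob [173.93718869] [-0.1 -0.7  0.3  0.5 -1.3 -2. ]
[[ 548.2 -311.7   37. ]
 [ 557.8 -392.4   37. ]
 [ 523.3 -398.6   37. ]
 [ 511.6 -316.3   37. ]] [ 535.2 -354.7   37. ]
[[ 527.  -296.6   28. ]
 [ 543.6 -415.    28. ]]
[ 539.8 -354.2    6.4]
[[-0.4 -1.3]
 [ 0.4 -1.3]
 [-0.2 -0.9]
 [-0.5 -1.5]
 [-1.2 -1.3]
 [-0.1 -0.6]
 [-1.4 -0.7]
 [-0.4 -1. ]]
```

```bash
sed -i 's/^def proj(n,P):/def proj(n,P): return proj0(n,P)+.42\ndef proj0(n,P):/; s/\[\*uv,1\]/[uv[0]-.42,uv[1]-.42,1]/' h.py; python3 fit.py; sed -n 60,80p /dev/null
python3 - <<'E'
from h import *
# crate outer corners at z=55 top view
for u in ((17,92),(560,40),(605,437),(57,487)): print(atz("top",(240+u[0]/6,160+u[1]/6),55).round(1))
for u in ((25,287),(415,18),(657,222),(262,545)): print(atz("scene",(155+u[0]/5,170+u[1]/5),55).round(1))
E
```

```text
[597.8 118.7  74.5  11.2]
[[ 0.2 -0. ]
 [-1.2 -0.2]
 [ 0.2  0.2]
 [ 0.1  0.1]
 [ 0.4 -0.6]
 [-0.3  0.7]
 [-1.3 -0.3]
 [-0.5  0. ]
 [-0.  -1.2]
 [ 1.1  1.3]
 [ 0.7  0.6]]
knob [174.09816551] [ 0.1 -0.4  0.5  0.7 -0.8 -2.1]
[[ 549.8 -310.3   37. ]
 [ 559.3 -390.9   37. ]
 [ 524.8 -397.2   37. ]
 [ 513.2 -314.8   37. ]] [ 536.8 -353.3   37. ]
[[ 528.6 -295.1   28. ]
 [ 545.2 -413.5   28. ]]
[ 539.4 -353.8    6.4]
[[-0.1 -0.8]
 [ 0.7 -0.7]
 [ 0.1 -0.4]
 [-0.2 -1. ]
 [-0.7 -1. ]
 [ 0.4 -0.3]
 [-0.9 -0.4]
 [ 0.1 -0.7]]
[ 580.  -113.4   55. ]
[ 605.8 -440.    55. ]
[ 367.6 -459.4   55. ]
[ 344.7 -133.    55. ]
[ 373.1 -458.7   55. ]
[ 352.2 -136.9   55. ]
[ 584.8 -117.2   55. ]
[ 611.1 -440.6   55. ]
```

```bash
cat >> h.py <<'E'
def tool():
    s=sensors.sense();return np.array(s['tool_pos']),R.from_euler('xyz',s['tcp_rot'],degrees=True),s
def rows(p,Rt,n,p0=None,R0=None):
    "rows for straight line + uniform turn, commanded from measured pose"
    if p0 is None: p0,R0,_=tool()
    w=(R0.inv()*Rt).as_rotvec();d=(np.array(p)-p0)/n
    print("row turn",(w/n).round(4),"n",n)
    for i in range(n):
        Ri=R0*R.from_rotvec(w*i/n);print(Ri.inv().apply(d).round(1).tolist())
def down(h): # tool down, y heading h deg
    return R.from_matrix(np.c_[[-np.sin(np.radians(h)),np.cos(np.radians(h)),0],[np.cos(np.radians(h)),np.sin(np.radians(h)),0],[0,0,-1]])
E
python3 - <<'E'
from h import *
Rt=down(7.2);print(np.linalg.det(Rt.as_matrix()))
rows([539.5,-354,150],Rt,20)
E
```

```text
0.9999999999999994
row turn [-0.      0.      0.0585] n 20
[-30.8, -39.7, 4.1]
[-33.0, -37.8, 4.1]
[-35.2, -35.8, 4.1]
[-37.2, -33.7, 4.1]
[-39.1, -31.5, 4.1]
[-40.9, -29.1, 4.1]
[-42.5, -26.7, 4.1]
[-44.0, -24.2, 4.1]
[-45.4, -21.6, 4.1]
[-46.6, -18.9, 4.1]
[-47.6, -16.1, 4.1]
[-48.4, -13.3, 4.1]
[-49.1, -10.4, 4.1]
[-49.7, -7.5, 4.1]
[-50.0, -4.6, 4.1]
[-50.2, -1.7, 4.0]
[-50.2, 1.2, 4.0]
[-50.1, 4.2, 4.0]
[-49.7, 7.1, 4.0]
[-49.2, 10.0, 4.0]
```

Call:
{"api": "apply_moves", "payload": {
  "targets": [
    [-31, -40, 4, 0, 0, 0.0585, 0.34],
    [-33, -38, 4, 0, 0, 0.0585, 0.34],
    [-35, -36, 4, 0, 0, 0.0585, 0.34],
    [-37, -34, 4, 0, 0, 0.0585, 0.34],
    [-39, -31.5, 4, 0, 0, 0.0585, 0.34],
    [-41, -29, 4, 0, 0, 0.0585, 0.34],
    [-42.5, -27, 4, 0, 0, 0.0585, 0.34],
    [-44, -24, 4, 0, 0, 0.0585, 0.34],
    [-45.5, -21.5, 4, 0, 0, 0.0585, 0.34],
    [-46.5, -19, 4, 0, 0, 0.0585, 0.34],
    [-47.5, -16, 4, 0, 0, 0.0585, 0.34],
    [-48.5, -13, 4, 0, 0, 0.0585, 0.34],
    [-49, -10.5, 4, 0, 0, 0.0585, 0.34],
    [-49.5, -7.5, 4, 0, 0, 0.0585, 0.34],
    [-50, -4.5, 4, 0, 0, 0.0585, 0.34],
    [-50, -2, 4, 0, 0, 0.0585, 0.34],
    [-50, 1, 4, 0, 0, 0.0585, 0.34],
    [-50, 4, 4, 0, 0, 0.0585, 0.34],
    [-50, 7, 4, 0, 0, 0.0585, 0.34],
    [-49, 10, 4, 0, 0, 0.0585, 0.34]
  ]
}}

```text
time: 2.8
tool_pos: [538.9, -355.4, 151.0]
tcp_rot: [180.0, -0.0, 97.1]
ft_force: [0.6, 0.0, -0.7]
finger_gap: 56.2
grip_force: 0.0
```

Call:
{"api": "apply_moves", "payload": {
  "targets": [
    [0, 0, 30, 0, 0, 0, 0.34],
    [0, 0, 35, 0, 0, 0, 0.34],
    [0, 0, 20, 0, 0, 0, 0.34],
    [0, 0, 0, 0, 0, 0, 0.34]
  ]
}}

```text
time: 3.3
tool_pos: [537.2, -352.7, 64.3]
tcp_rot: [-179.8, -0.2, 97.2]
ft_force: [1.2, 0.1, -0.5]
finger_gap: 56.1
grip_force: 0.0
```

Run:
```python
from h import *
a=optics.snapshot("scene");b=optics.snapshot("top")
crop("scene",170,165,80,115,5,"a.png",a);crop("top",265,150,80,115,5,"b.png",b)
cv2.imwrite("pics/g1.png",np.hstack([cv2.imread("pics/a.png"),cv2.imread("pics/b.png")]))
p,Rr,s=tool();print(p,s['finger_gap'])
for n in("scene","top"):print(proj(n,[p,[p[0],p[1],37]]).round(1))
```

```text
[ 539.03505739 -354.07038785   67.54035399] 56.688205436204676
[[217.3 243.3]
 [218.1 248.2]]
[[310.7 185.2]
 [309.3 186. ]]
```

View pics/g1.png

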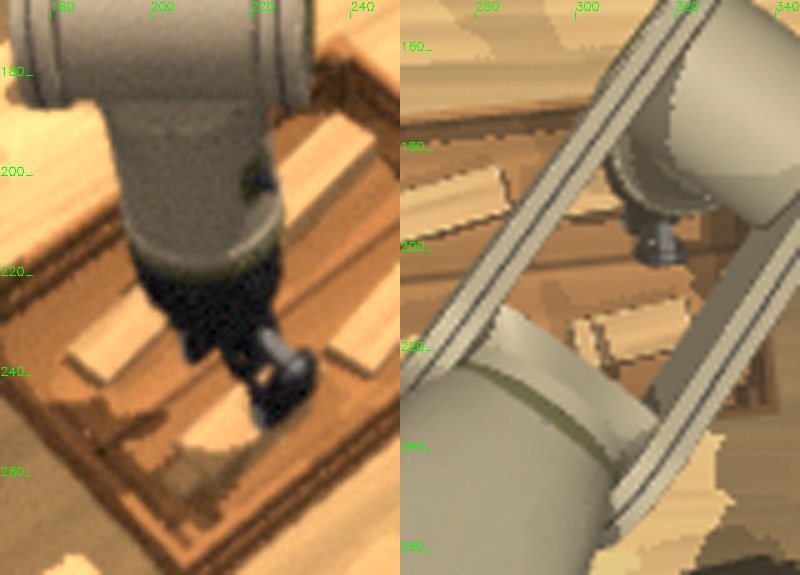

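Call:
{"api": "apply_moves", "payload": {
  "targets": [
    [0, 0, 20, 0, 0, 0, 0.34],
    [0, 0, 15, 0, 0, 0, 0.34],
    [0, 0, 10, 0, 0, 0, 0.34],
    [0, 0, 5, 0, 0, 0, 0.34]
  ]
}}

```text
time: 3.9
tool_pos: [537.8, -353.3, 14.9]
tcp_rot: [-179.9, -0.1, 97.2]
ft_force: [0.8, 0.7, -0.2]
finger_gap: 56.6
grip_force: 0.0
```

Call:
{"api": "apply_moves", "payload": {
  "targets": [
    [0, 0, 4, 0, 0, 0, 0.34],
    [0, 0, 4, 0, 0, 0, 0.34],
    [0, 0, 0, 0, 0, 0, 0.34]
  ]
}}

```text
time: 4.28
tool_pos: [538.3, -353.8, 8.2]
tcp_rot: [-180.0, -0.0, 97.2]
ft_force: [-0.3, -0.0, -1.0]
finger_gap: 56.4
grip_force: 0.0
```

Call:
{"api": "apply_moves", "payload": {
  "targets": [
    [0, 0, 0, 0, 0, 0, 0.6],
    [0, 0, 0, 0, 0, 0, 0.8],
    [0, 0, 0, 0, 0, 0, 0.8],
    [0, 0, 0, 0, 0, 0, 0.8]
  ],
  "force": 40
}}

```text
time: 4.78
tool_pos: [538.8, -354.1, 8.9]
tcp_rot: [180.0, 0.0, 97.2]
ft_force: [0.4, 0.3, 5.0]
finger_gap: 35.5
grip_force: 40.8
```

Call:
{"api": "apply_moves", "payload": {
  "targets": [
    [0, 0, -20, 0, 0, 0, 0.8],
    [0, 0, -40, 0, 0, 0, 0.8],
    [0, 0, -50, 0, 0, 0, 0.8],
    [0, 0, -50, 0, 0, 0, 0.8]
  ]
}}

```text
time: 5.28
tool_pos: [538.1, -353.5, 170.8]
tcp_rot: [180.0, 0.0, 97.2]
ft_force: [1.0, -0.9, -1.1]
finger_gap: 35.2
grip_force: 40.4
```

```bash
cat >> h.py <<'E'
BED=bedT([597.8,118.7,74.5,11.2])
def bedR(B): # tool y = bed x
    return R.from_matrix(np.c_[B[:3,1],B[:3,0],-B[:3,2]])
E
python3 - <<'E'
from h import *
p,_,s=tool();print(p,s['finger_gap'],s['joint_pos'].round(1))
t=tf(BED,[8,0,80])[0];print(t)
rows(t,bedR(BED),14,np.array([538.5,-354,168]),down(7.2))
E
```

```text
[ 538.11605436 -353.54543951  170.78083138] 35.17290358370924 [-37.9  16.1  81.8  -0.   82.1 -45.1]
[559.21619039 111.06019997 144.62077503]
row turn [-0.0436  0.0015 -0.0048] n 14
[32.8, 5.6, 1.7]
[32.7, 5.7, 2.0]
[32.7, 5.8, 2.3]
[32.7, 5.8, 2.6]
[32.6, 5.9, 2.9]
[32.6, 5.9, 3.2]
[32.6, 5.9, 3.5]
[32.5, 5.9, 3.8]
[32.5, 5.9, 4.1]
[32.5, 5.9, 4.4]
[32.4, 5.8, 4.7]
[32.4, 5.8, 5.0]
[32.4, 5.7, 5.3]
[32.3, 5.6, 5.6]
```

Call:
{"api": "apply_moves", "payload": {
  "targets": [
    [33, 5.5, 1.5, -0.0436, 0.0015, -0.0048, 0.8],
    [33, 5.5, 2, -0.0436, 0.0015, -0.0048, 0.8],
    [32.5, 6, 2, -0.0436, 0.0015, -0.0048, 0.8],
    [32.5, 6, 2.5, -0.0436, 0.0015, -0.0048, 0.8],
    [32.5, 6, 3, -0.0436, 0.0015, -0.0048, 0.8],
    [32.5, 6, 3, -0.0436, 0.0015, -0.0048, 0.8],
    [32.5, 6, 3.5, -0.0436, 0.0015, -0.0048, 0.8],
    [32.5, 6, 4, -0.0436, 0.0015, -0.0048, 0.8],
    [32.5, 6, 4, -0.0436, 0.0015, -0.0048, 0.8],
    [32.5, 6, 4.5, -0.0436, 0.0015, -0.0048, 0.8],
    [32.5, 6, 4.5, -0.0436, 0.0015, -0.0048, 0.8],
    [32.5, 6, 5, -0.0436, 0.0015, -0.0048, 0.8],
    [32.5, 5.5, 5.5, -0.0436, 0.0015, -0.0048, 0.8],
    [32, 5.5, 5.5, -0.0436, 0.0015, -0.0048, 0.8],
    [0, 0, 0, 0, 0, 0, 0.8]
  ]
}}

```text
time: 7.15
tool_pos: [558.8, 113.1, 145.5]
tcp_rot: [145.0, -0.0, 101.4]
ft_force: [0.4, -0.1, -0.4]
finger_gap: 35.5
grip_force: 40.4
```

```bash
cat >> h.py <<'E'
def where(k=6):
    P=[];Q=[]
    for i in range(k):
        optics.snapshot("top");p,Rr,s=tool();P.append(p);Q.append(Rr.as_matrix())
    p=np.mean(P,0);Rm=R.from_matrix(np.mean(Q,0))
    b=(p-BED[:3,3])@BED[:3,:3];e=(bedR(BED).inv()*Rm).as_rotvec(degrees=True)
    print("bed-frame TCP",b.round(1),"sd",np.std(P,0).round(1),"rot err",e.round(2),"F bed",(s['ft_force']@BED[:3,:3]).round(1),"gap",round(s['finger_gap'],1),"t",s['time']);return p,Rm
E
python3 - <<'E'
from h import *
where(4)
a=optics.snapshot("scene");b=optics.snapshot("top")
crop("scene",310,110,80,115,5,"a.png",a);crop("top",130,120,80,115,5,"b.png",b)
cv2.imwrite("pics/g2.png",np.hstack([cv2.imread("pics/a.png"),cv2.imread("pics/b.png")]))
E
```

```text
bed-frame TCP [ 9.5 -0.  81. ] sd [0.4 0.6 0.2] rot err [ 0.   -0.   -0.05] F bed [-0.3  0.6 -0.1] gap 35.5 t 7.35
```

View pics/g2.png

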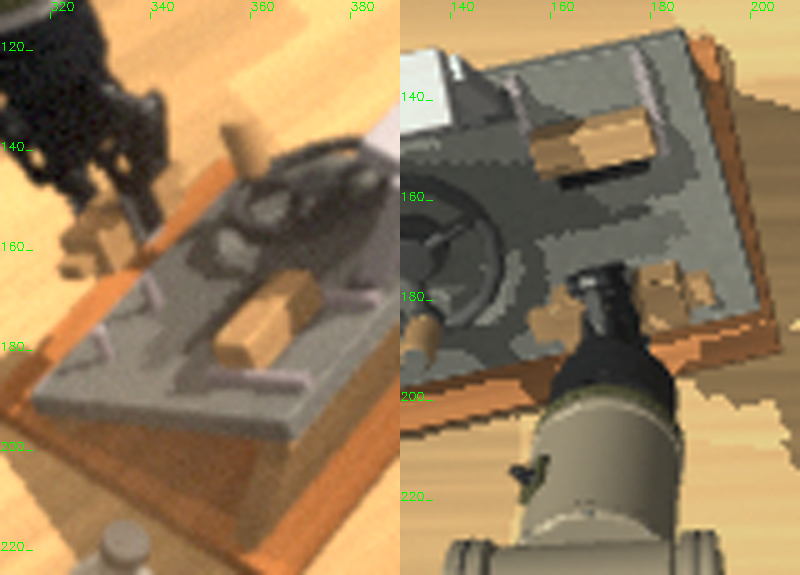

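```bash
python3 - <<'E'
from h import *
p,Rm=where(4)
C=lambda L: tf(BED,np.array(L)+[9.3,0,80])
pts=C([[-10,60,21],[10,60,21],[-10,-60,21],[10,-60,21],[-18,42,30],[18,42,30],[-18,-42,30],[18,-42,30],[-18,-42,0]])
q=proj("top",pts);print("top crop",((q-[130,120])*5+[400,0]).round(0).tolist())
q=proj("scene",pts);print("scene crop",((q-[310,110])*5).round(0).tolist())
# pins
for n,o in(("top",[130,120]),("scene",[310,110])):
  q=proj(n,tf(BED,[[-23,29,0],[-23,29,24],[-23,-29,0],[-23,-29,24]]));print(n,((q-o)*5+([400,0] if n=="top" else [0,0])).round(0).tolist())
E
python3 - <<'E'
import cv2
a=cv2.imread('pics/g2.png')[200:380,500:760]
b=cv2.imread('pics/g2.png')[150:380,20:200]
a=cv2.resize(a,None,fx=1.7,fy=1.7);b=cv2.resize(b,None,fx=1.7,fy=1.7)
import numpy as np
o=np.zeros((400,780,3),'uint8');o[:a.shape[0],:a.shape[1]]=a;o[:b.shape[0],450:450+b.shape[1]]=b
cv2.imwrite('pics/g3.png',cv2.convertScaleAbs(o,alpha=1.3))
E
```

```text
bed-frame TCP [ 9.4 -0.9 80.5] sd [0.1 0.1 0.1] rot err [ 0.01 -0.05  0.05] F bed [-0.9  0.1 -0.2] gap 35.1 t 7.65
top crop [[537.0, 342.0], [528.0, 316.0], [716.0, 303.0], [708.0, 277.0], [567.0, 353.0], [550.0, 306.0], [692.0, 326.0], [678.0, 279.0], [693.0, 305.0]]
scene crop [[157.0, 159.0], [180.0, 159.0], [52.0, 265.0], [76.0, 265.0], [127.0, 163.0], [170.0, 163.0], [54.0, 237.0], [96.0, 237.0], [71.0, 274.0]]
top [[602.0, 291.0], [600.0, 306.0], [683.0, 274.0], [682.0, 289.0]]
scene [[159.0, 308.0], [146.0, 280.0], [111.0, 359.0], [98.0, 330.0]]
```

View pics/g3.png

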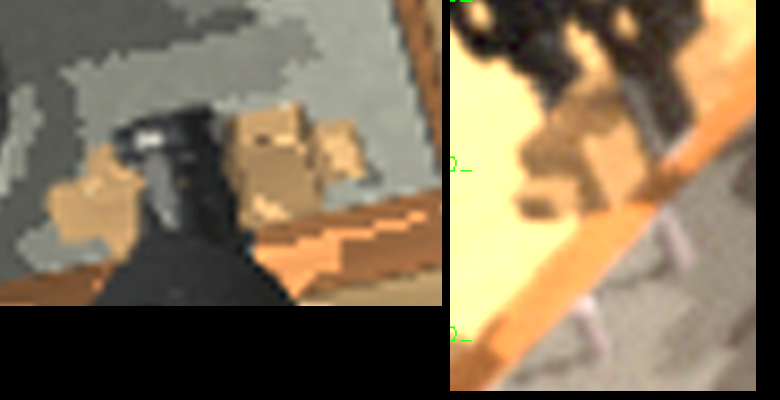

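Call:
{"api": "apply_moves", "payload": {
  "targets": [
    [0, 0, 30, 0, 0, 0, 0.8],
    [0, 0, 25, 0, 0, 0, 0.8],
    [0, 0, 12, 0, 0, 0, 0.8],
    [0, 0, 0, 0, 0, 0, 0.8]
  ]
}}

```text
time: 8.15
tool_pos: [597.0, 118.3, 89.2]
tcp_rot: [145.2, -0.0, 101.2]
ft_force: [-0.1, -0.1, -1.5]
finger_gap: 35.5
grip_force: 40.4
```

Call:
{"api": "apply_moves", "payload": {
  "targets": [
    [0, 0, 3, 0, 0, 0, 0.8],
    [0, 0, 3, 0, 0, 0, 0.8],
    [0, 0, 0, 0, 0, 0, 0.8]
  ]
}}

```text
time: 8.52
tool_pos: [601.1, 119.2, 86.1]
tcp_rot: [145.0, 0.0, 101.2]
ft_force: [-0.3, 0.7, -0.7]
finger_gap: 35.7
grip_force: 40.4
```

```bash
python3 -c "
from h import *
where(3)"
```

```text
bed-frame TCP [ 9.3 -0.1  7.6] sd [0. 0. 0.] rot err [-0.01 -0.02 -0.  ] F bed [-0.5 -0.3 -0.7] gap 35.6 t 8.675
```

Call:
{"api": "apply_moves", "payload": {
  "targets": [
    [0, 0, 2, 0, 0, 0, 0.8],
    [0, 0, 2, 0, 0, 0, 0.8]
  ]
}}

```text
time: 8.93
tool_pos: [603.3, 119.7, 82.8]
tcp_rot: [145.0, 0.0, 101.2]
ft_force: [-52.9, -11.5, 49.2]
finger_gap: 35.2
grip_force: 48.9
```

Call:
{"api": "apply_moves", "payload": {
  "targets": [
    [0, 0, 1.5, 0, 0, 0, 0.8],
    [0, 0, 0, 0, 0, 0, 0.8]
  ]
}}

```text
time: 9.18
tool_pos: [603.8, 119.9, 82.2]
tcp_rot: [145.0, 0.0, 101.3]
ft_force: [-26.8, -5.6, 22.9]
finger_gap: 35.5
grip_force: 43.6
```

Call:
{"api": "apply_moves", "payload": {
  "targets": [
    [0, 0, 1.5, 0, 0, 0, 0.8],
    [0, 0, 0, 0, 0, 0, 0.8]
  ]
}}

```text
time: 9.43
tool_pos: [604.6, 120.0, 81.2]
tcp_rot: [145.0, 0.1, 101.3]
ft_force: [-33.1, -7.2, 29.4]
finger_gap: 35.2
grip_force: 46.2
```

Call:
{"api": "apply_moves", "payload": {
  "targets": [
    [0, 0, -2, 0, 0, 0, 0.8],
    [0, 0, 0, 0, 0, 0, 0.8]
  ]
}}

```text
time: 9.68
tool_pos: [603.9, 119.8, 81.8]
tcp_rot: [145.0, 0.0, 101.2]
ft_force: [-0.1, -0.6, -0.5]
finger_gap: 35.4
grip_force: 40.4
```

```bash
python3 -c "
from h import *
where(3)"
```

```text
bed-frame TCP [ 8.9 -0.1  2.2] sd [0.  0.  0.1] rot err [ 0.03 -0.01  0.01] F bed [-0.   0.7 -0.9] gap 35.7 t 9.825
```

Call:
{"api": "apply_moves", "payload": {
  "targets": [
    [0, -3, 0, 0, 0, 0, 0.8],
    [0, -3, 0, 0, 0, 0, 0.8],
    [0, 0, 0, 0, 0, 0, 0.8]
  ]
}}

```text
time: 10.2
tool_pos: [598.4, 118.7, 77.7]
tcp_rot: [145.1, 0.0, 101.2]
ft_force: [-0.1, -0.1, -0.7]
finger_gap: 35.7
grip_force: 40.4
```

Call:
{"api": "apply_moves", "payload": {
  "targets": [
    [0, -2, 0, 0, 0, 0, 0.8],
    [0, 0, 0, 0, 0, 0, 0.8]
  ]
}}

```text
time: 10.45
tool_pos: [597.2, 118.4, 76.9]
tcp_rot: [145.0, 0.0, 101.2]
ft_force: [-0.3, -0.3, -0.3]
finger_gap: 35.4
grip_force: 40.4
```

Call:
{"api": "apply_moves", "payload": {
  "targets": [
    [0, -2, 0, 0, 0, 0, 0.8],
    [0, 0, 0, 0, 0, 0, 0.8]
  ]
}}

```text
time: 10.7
tool_pos: [596.3, 118.2, 76.6]
tcp_rot: [144.9, 0.0, 101.2]
ft_force: [3.0, 0.5, -0.8]
finger_gap: 35.6
grip_force: 40.3
```

```bash
python3 -c "
from h import *
where(2)"
```

```text
bed-frame TCP [-0.1 -0.2  2.6] sd [0. 0. 0.] rot err [-0.06 -0.02  0.  ] F bed [ 2.9 -0.5 -3. ] gap 35.6 t 10.8
```

Call:
{"api": "apply_moves", "payload": {
  "targets": [
    [0, -1, 0, 0, 0, 0, 0.8],
    [0, 0, 0, 0, 0, 0, 0.8]
  ]
}}

```text
time: 11.05
tool_pos: [596.2, 118.1, 76.8]
tcp_rot: [144.8, 0.0, 101.2]
ft_force: [5.5, 1.3, -0.1]
finger_gap: 35.5
grip_force: 40.3
```

Run:
```python
from h import *
_,_,s=tool();print((np.array(s['wrist_torque'])@BED[:3,:3]).round(3))
where(2)
crop("scene",305,125,65,80,6,"a.png");crop("top",140,140,65,80,6,"b.png")
cv2.imwrite("pics/g4.png",np.hstack([cv2.imread("pics/a.png"),cv2.imread("pics/b.png")]))
pts=tf(BED,np.array([[-10,60,21],[10,60,21],[-10,-60,21],[10,-60,21],[-18,42,30],[18,42,30],[-18,-42,30],[18,-42,30],[-18,-42,0]]))
q=proj("top",pts);print("top crop",((q-[140,140])*6+[390,0]).round(0).tolist())
q=proj("scene",pts);print("scene crop",((q-[305,125])*6).round(0).tolist())
```

```text
[ 0.071 -0.582 -0.142]
bed-frame TCP [-0.1 -0.2  2.8] sd [0. 0. 0.] rot err [-0.15 -0.03  0.01] F bed [ 4.3  1.2 -3.6] gap 35.8 t 11.15
top crop [[512.0, 237.0], [501.0, 207.0], [715.0, 194.0], [706.0, 164.0], [545.0, 250.0], [527.0, 196.0], [688.0, 219.0], [671.0, 165.0], [689.0, 196.0]]
scene crop [[256.0, 219.0], [284.0, 219.0], [136.0, 346.0], [163.0, 348.0], [221.0, 224.0], [272.0, 225.0], [137.0, 312.0], [187.0, 316.0], [157.0, 355.0]]
```

View pics/g4.png

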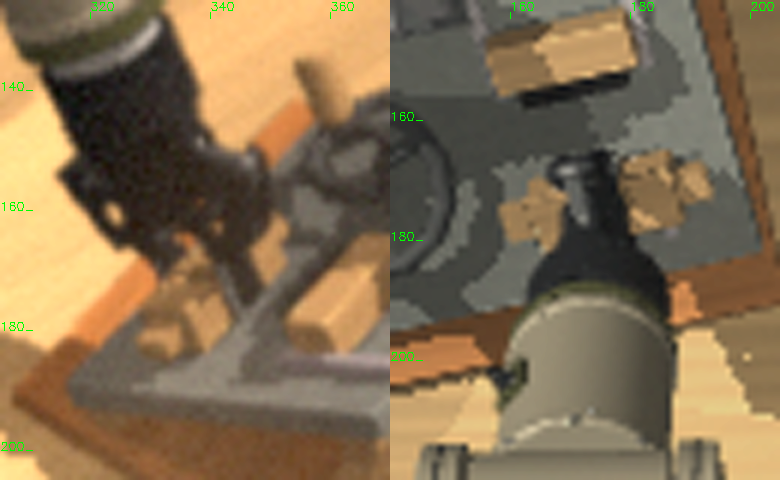

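Call:
{"api": "apply_moves", "payload": {
  "targets": [
    [0, 0.5, 1.5, 0, 0, 0, 0.8],
    [0, 0, 0, 0, 0, 0, 0.8]
  ],
  "force": 20
}}

```text
time: 11.5
tool_pos: [597.0, 118.3, 75.8]
tcp_rot: [144.9, 0.0, 101.2]
ft_force: [-6.7, -1.5, 11.7]
finger_gap: 35.7
grip_force: 42.5
```

Call:
{"api": "apply_moves", "payload": {
  "targets": [
    [0, 0, 0, 0, 0, 0, 0.65],
    [0, 0, 0, 0, 0, 0, 0.45],
    [0, 0, 0, 0, 0, 0, 0.4],
    [0, 0, 0, 0, 0, 0, 0.4]
  ]
}}

```text
time: 12.0
tool_pos: [595.6, 118.2, 73.7]
tcp_rot: [145.1, 0.0, 101.2]
ft_force: [0.7, -0.5, 0.8]
finger_gap: 50.8
grip_force: 0.0
```

```bash
python3 -c "
from h import *
where(2)"
```

```text
bed-frame TCP [-2.  -0.1  0.7] sd [0.  0.  0.1] rot err [ 0.06 -0.01  0.  ] F bed [-0.5 -0.3  0.1] gap 51.1 t 12.1
```

Call:
{"api": "apply_moves", "payload": {
  "targets": [
    [0, 0, -10, 0, 0, 0, 0.4],
    [0, 0, -20, 0, 0, 0, 0.35],
    [0, 0, -40, 0, 0, 0, 0.2],
    [0, 0, -50, 0, 0, 0, 0],
    [48, -1, 0, 0, 0, 0, 0],
    [48.5, -1, 0, 0, 0, 0, 0],
    [48.5, -1, 0, 0, 0, 0, 0],
    [0, 0, 0, 0, 0, 0.1745, 0],
    [0, 0, 0, 0, 0, 0.1745, 0],
    [0, 0, 0, 0, 0, 0.1745, 0],
    [0, 0, 0, 0, 0, 0.1745, 0],
    [0, 0, 0, 0, 0, 0.1745, 0],
    [0, 0, 0, 0, 0, 0.1745, 0],
    [0, 0, 0, 0, 0, 0.1745, 0],
    [0, 0, 0, 0, 0, 0.1745, 0],
    [0, 0, 0, 0, 0, 0.1745, 0],
    [0, 0, 0, 0, 0, 0, 0]
  ]
}}

```text
time: 14.22
tool_pos: [498.0, 246.5, 171.5]
tcp_rot: [179.9, -35.0, 11.3]
ft_force: [-0.3, 0.1, -0.5]
finger_gap: 85.6
grip_force: 0.0
```

Run:
```python
from h import *
where(3)
crop("scene",305,110,65,90,6,"a.png");crop("top",115,135,65,90,6,"b.png")
cv2.imwrite("pics/g5.png",np.hstack([cv2.imread("pics/a.png"),cv2.imread("pics/b.png")]))
pts=tf(BED,[[-5,145,31],[-5,145,76],[-18,42,30],[18,42,30],[-18,-42,30],[18,-42,30]])
q=proj("top",pts);print("top crop",((q-[115,135])*6+[390,0]).round(0).tolist())
q=proj("scene",pts);print("scene crop",((q-[305,110])*6).round(0).tolist())
```

```text
bed-frame TCP [ -4.3 144.8 121.2] sd [0.  0.  0.1] rot err [-2.000e-02 -1.000e-02  8.977e+01] F bed [-0.1  0.1 -0.2] gap 85.4 t 14.375
top crop [[512.0, 299.0], [501.0, 337.0], [695.0, 280.0], [677.0, 226.0], [838.0, 249.0], [821.0, 195.0]]
scene crop [[336.0, 210.0], [310.0, 145.0], [221.0, 314.0], [272.0, 315.0], [137.0, 402.0], [187.0, 406.0]]
```

View pics/g5.png

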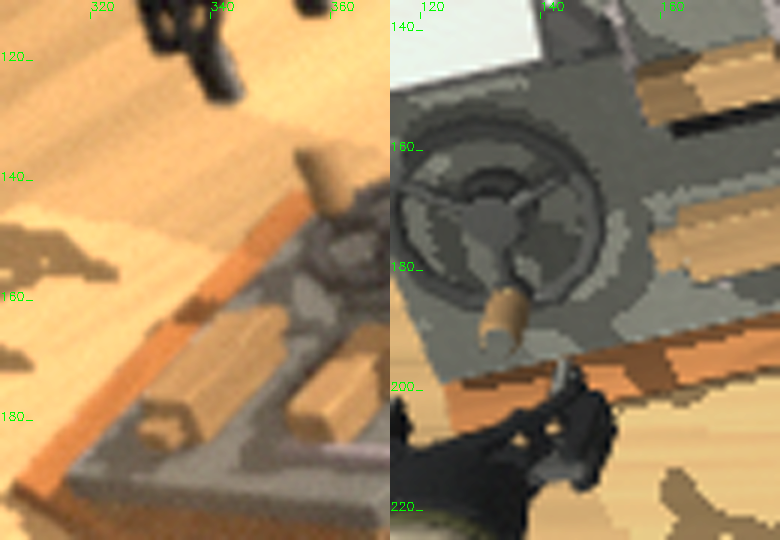

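Run:
```python
from h import *
from scipy.optimize import minimize
def boxes(c):
    o=[]
    for lo,hi in (([-18,-42,0],[18,42,30]),([-10,-60,9],[10,60,21])):
        o.append(np.array([[x,y,z] for x in(lo[0],hi[0]) for y in(lo[1],hi[1]) for z in(lo[2],hi[2])])+c)
    return o
S=4
def sil(n,c,sh,BB):
    m=np.zeros((384*S,512*S),np.uint8)
    for b in boxes(c):
        q=proj0(n,tf(BB,b));h=cv2.convexHull(np.round((q+.5)*S).astype(np.int32));cv2.fillConvexPoly(m,h,1)
    return cv2.resize(m.astype(np.float32),(512,384),interpolation=cv2.INTER_AREA)
masks={}
for n in("top","scene"):
    im=optics.snapshot(n).astype(float);rb=(im[...,0]-im[...,2])/(im.sum(2)+1)
    q=proj0(n,tf(BED,[[0,0,10]]))[0]
    s=sil(n,np.zeros(3),0,BED);near=cv2.dilate((s>0).astype(np.uint8),np.ones((7,7)))>0
    if n=="scene": # keep only a mask; report contamination
        pass
    v=rb[near];t,_=cv2.threshold((np.clip(v,0,.5)*510).astype(np.uint8).reshape(-1,1),0,255,cv2.THRESH_OTSU)
    m=(rb>t/510)&near
    k,l,st,ce=cv2.connectedComponentsWithStats(m.astype(np.uint8),connectivity=4)
    i=1+st[1:,4].argmax();m=l==i;masks[n]=(m,near);print(n,"thr",t/510,"area",m.sum(),s.sum().round(),"centroid",ce[i],(np.argwhere(s>0.5).mean(0)[::-1]))
def cost(c,ns):
    return sum(np.abs(sil(n,np.array([c[0],c[1],c[2]]),0,BED)[masks[n][1]]-masks[n][0][masks[n][1]]).sum() for n in ns)
for ns in(["top"],["scene"]):
    best=min((cost((dx,dy,0),ns),dx,dy) for dx in range(-8,9,2) for dy in range(-10,11,1));print(ns,best)
```

```text
top thr 0.10784313725490197 area 400 411.0 centroid [175.43   173.0075] [176.09605911 172.39901478]
scene thr 0.16862745098039217 area 459 372.0 centroid [338.46187364 171.47494553] [340.32152589 173.41689373]
['top'] (np.float32(24.6875), -2, 2)
['scene'] (np.float32(107.9375), -6, 4)
```

Call:
{"api": "apply_moves", "payload": {
  "targets": [
    [0, 0, 30, 0, 0, 0, 0],
    [0, 0, 30, 0, 0, 0, 0],
    [0, 0, 15, 0, 0, 0, 0],
    [0, 0, 6, 0, 0, 0, 0]
  ]
}}

```text
time: 15.08
tool_pos: [543.4, 255.4, 103.2]
tcp_rot: [179.9, -34.9, 11.3]
ft_force: [0.2, -0.2, -0.8]
finger_gap: 85.2
grip_force: 0.0
```

Call:
{"api": "apply_moves", "payload": {
  "targets": [
    [0, 0, 0, 0, 0, 0, 0.4],
    [0, 0, 0, 0, 0, 0, 0.7],
    [0, 0, 0, 0, 0, 0, 0.9],
    [0, 0, 0, 0, 0, 0, 0.9],
    [0, 0, 0, 0, 0, 0, 0.9]
  ],
  "force": 40
}}

```text
time: 15.7
tool_pos: [543.9, 255.9, 105.6]
tcp_rot: [180.0, -35.0, 11.2]
ft_force: [-6.9, -1.4, 6.3]
finger_gap: 22.9
grip_force: 38.8
```

```bash
cat >> h.py <<'E'
def arc(a0,step,n,r=50):
    for i in range(n):
        a,b=np.radians(a0-i*step),np.radians(a0-(i+1)*step)
        print([round(r*(np.cos(b)-np.cos(a)),1),round(-r*(np.sin(b)-np.sin(a)),1)])
E
python3 - <<'E'
from h import *
p,_=where(3);b=(p-BED[:3,3])@BED[:3,:3];print(np.degrees(np.arctan2(b[1]-140,b[0]-45)),np.hypot(b[1]-140,b[0]-45))
arc(174,12,30)
E
```

```text
bed-frame TCP [ -3.7 145.1  40.6] sd [0. 0. 0.] rot err [-3.000e-02  4.000e-02  8.998e+01] F bed [-2.5  0.4  8.5] gap 23.0 t 15.85
173.98328398402035 48.963686055592085
[np.float64(2.2), np.float64(-10.2)]
[np.float64(4.3), np.float64(-9.5)]
[np.float64(6.1), np.float64(-8.5)]
[np.float64(7.8), np.float64(-7.0)]
[np.float64(9.1), np.float64(-5.2)]
[np.float64(9.9), np.float64(-3.2)]
[np.float64(10.4), np.float64(-1.1)]
[np.float64(10.4), np.float64(1.1)]
[np.float64(9.9), np.float64(3.2)]
[np.float64(9.1), np.float64(5.2)]
[np.float64(7.8), np.float64(7.0)]
[np.float64(6.1), np.float64(8.5)]
[np.float64(4.3), np.float64(9.5)]
[np.float64(2.2), np.float64(10.2)]
[np.float64(0.0), np.float64(10.5)]
[np.float64(-2.2), np.float64(10.2)]
[np.float64(-4.3), np.float64(9.5)]
[np.float64(-6.1), np.float64(8.5)]
[np.float64(-7.8), np.float64(7.0)]
[np.float64(-9.1), np.float64(5.2)]
[np.float64(-9.9), np.float64(3.2)]
[np.float64(-10.4), np.float64(1.1)]
[np.float64(-10.4), np.float64(-1.1)]
[np.float64(-9.9), np.float64(-3.2)]
[np.float64(-9.1), np.float64(-5.2)]
[np.float64(-7.8), np.float64(-7.0)]
[np.float64(-6.1), np.float64(-8.5)]
[np.float64(-4.3), np.float64(-9.5)]
[np.float64(-2.2), np.float64(-10.2)]
[np.float64(0.0), np.float64(-10.5)]
```

Call:
{"api": "apply_moves", "payload": {
  "targets": [
    [2.2, -10.2, -0.5, 0, 0, 0, 0.9],
    [4.3, -9.5, 0, 0, 0, 0, 0.9],
    [6.1, -8.5, 0, 0, 0, 0, 0.9],
    [7.8, -7, 0, 0, 0, 0, 0.9]
  ]
}}

```text
time: 16.35
tool_pos: [553.1, 292.7, 117.0]
tcp_rot: [179.9, -35.0, 11.2]
ft_force: [0.2, -9.6, 4.2]
finger_gap: 22.7
grip_force: 40.7
```

```bash
python3 -c "
from h import *
where(2)"
```

```text
bed-frame TCP [ 17.5 180.1  40.7] sd [0. 0. 0.] rot err [-9.000e-02  3.000e-02  8.998e+01] F bed [ 3.3 -2.5 -3.7] gap 23.0 t 16.45
```

Call:
{"api": "apply_moves", "payload": {
  "targets": [
    [9.1, -5.2, 0, 0, 0, 0, 0.9],
    [9.9, -3.2, 0, 0, 0, 0, 0.9],
    [10.4, -1.1, 0, 0, 0, 0, 0.9],
    [10.4, 1.1, 0, 0, 0, 0, 0.9],
    [9.9, 3.2, 0, 0, 0, 0, 0.9],
    [9.1, 5.2, 0, 0, 0, 0, 0.9],
    [7.8, 7, 0, 0, 0, 0, 0.9]
  ]
}}

```text
time: 17.32
tool_pos: [607.1, 297.5, 154.7]
tcp_rot: [-180.0, -34.9, 11.2]
ft_force: [-7.8, 1.0, 1.9]
finger_gap: 23.0
grip_force: 42.3
```

```bash
python3 -c "
from h import *
where(2)"
```

```text
bed-frame TCP [ 82.8 172.7  40.6] sd [0. 0. 0.] rot err [ 1.000e-02 -4.000e-02  8.999e+01] F bed [-0.6 -1.5  3.7] gap 22.7 t 17.425
```

Call:
{"api": "apply_moves", "payload": {
  "targets": [
    [6.1, 8.5, 0, 0, 0, 0, 0.9],
    [4.3, 9.5, 0, 0, 0, 0, 0.9],
    [2.2, 10.2, 0, 0, 0, 0, 0.9],
    [0, 10.5, 0, 0, 0, 0, 0.9],
    [-2.2, 10.2, 0, 0, 0, 0, 0.9],
    [-4.3, 9.5, 0, 0, 0, 0, 0.9],
    [-6.1, 8.5, 0, 0, 0, 0, 0.9],
    [-7.8, 7, 0, 0, 0, 0, 0.9],
    [-9.1, 5.2, 0, 0, 0, 0, 0.9]
  ]
}}

```text
time: 18.55
tool_pos: [610.4, 216.5, 146.1]
tcp_rot: [180.0, -35.1, 11.2]
ft_force: [4.8, 4.9, -3.0]
finger_gap: 22.7
grip_force: 41.1
```

```bash
python3 -c "
from h import *
where(2)"
```

```text
bed-frame TCP [65.3 92.9 40.5] sd [0. 0. 0.] rot err [-7.000e-02 -5.000e-02  8.999e+01] F bed [-0.6 -2.8  3. ] gap 22.6 t 18.65
```

Call:
{"api": "apply_moves", "payload": {
  "targets": [
    [-9.9, 3.2, 0, 0, 0, 0, 0.9],
    [-10.4, 1.1, 0, 0, 0, 0, 0.9],
    [-10.4, -1.1, 0, 0, 0, 0, 0.9],
    [-9.9, -3.2, 0, 0, 0, 0, 0.9],
    [-9.1, -5.2, 0, 0, 0, 0, 0.9],
    [-7.8, -7, 0, 0, 0, 0, 0.9],
    [-6.1, -8.5, 0, 0, 0, 0, 0.9],
    [-4.3, -9.5, 0, 0, 0, 0, 0.9]
  ]
}}

```text
time: 19.65
tool_pos: [549.4, 235.4, 106.8]
tcp_rot: [179.9, -35.0, 11.2]
ft_force: [2.9, -3.8, 1.3]
finger_gap: 22.9
grip_force: 42.6
```

```bash
python3 -c "
from h import *
where(2)"
```

```text
bed-frame TCP [ -2.1 124.8  40.6] sd [0. 0. 0.] rot err [-3.000e-02  3.000e-02  8.997e+01] F bed [-0.2  1.2  3.6] gap 23.0 t 19.75
```

Call:
{"api": "apply_moves", "payload": {
  "targets": [
    [-2.2, -10.2, 0, 0, 0, 0, 0.9],
    [0, -10.5, 0, 0, 0, 0, 0.9],
    [2.2, -10.2, 0, 0, 0, 0, 0.9]
  ]
}}

```text
time: 20.12
tool_pos: [543.6, 265.6, 106.8]
tcp_rot: [179.9, -35.0, 11.2]
ft_force: [0.7, -6.8, 4.6]
finger_gap: 22.6
grip_force: 43.0
```

Call:
{"api": "apply_moves", "payload": {
  "targets": [
    [4.3, -9.5, 0, 0, 0, 0, 0.9]
  ]
}}

```text
time: 20.25
tool_pos: [545.1, 275.5, 109.2]
tcp_rot: [179.9, -35.0, 11.2]
ft_force: [0.0, -8.1, 6.3]
finger_gap: 22.9
grip_force: 43.2
```

Call:
{"api": "apply_moves", "payload": {
  "targets": [
    [3, -4.2, 0, 0, 0, 0, 0.9]
  ]
}}

```text
time: 20.38
tool_pos: [546.6, 280.2, 110.8]
tcp_rot: [179.9, -35.0, 11.3]
ft_force: [-4.8, -6.9, 7.4]
finger_gap: 22.7
grip_force: 43.5
```

Call:
{"api": "apply_moves", "payload": {
  "targets": [
    [3.3, -4.1, 0, 0, 0, 0, 0.9],
    [3.7, -3.7, 0, 0, 0, 0, 0.9]
  ]
}}

```text
time: 20.62
tool_pos: [549.3, 286.3, 113.0]
tcp_rot: [179.6, -34.7, 11.3]
ft_force: [-30.4, -34.3, 26.1]
finger_gap: 22.7
grip_force: 47.2
```

```bash
python3 -c "
from h import *
where(2)"
```

```text
bed-frame TCP [  9.7 173.7  40.3] sd [0. 0. 0.] rot err [ 2.000e-02 -5.600e-01  8.993e+01] F bed [-10.6 -19.4  31.9] gap 22.9 t 20.725
```

Call:
{"api": "apply_moves", "payload": {
  "targets": [
    [1.5, -1.5, 0, 0, 0, 0, 0.9],
    [0, 0, 0, 0, 0, 0, 0.9]
  ]
}}

```text
time: 20.98
tool_pos: [549.3, 286.3, 113.0]
tcp_rot: [179.5, -34.5, 11.3]
ft_force: [-31.3, -31.6, 26.7]
finger_gap: 23.1
grip_force: 47.4
```

```bash
python3 -c "
from h import *
where(2)"
```

```text
bed-frame TCP [  9.7 173.8  40.2] sd [0. 0. 0.] rot err [ 3.000e-02 -7.500e-01  8.994e+01] F bed [-14.8 -24.6  41.9] gap 23.0 t 21.075
```

Call:
{"api": "apply_moves", "payload": {
  "targets": [
    [-3, 3, 0, 0, 0, 0, 0.9],
    [0, 0, 0, 0, 0, 0, 0.9]
  ]
}}

```text
time: 21.32
tool_pos: [549.0, 285.9, 113.2]
tcp_rot: [179.8, -34.9, 11.2]
ft_force: [-10.6, -11.5, 10.7]
finger_gap: 22.6
grip_force: 44.2
```

Call:
{"api": "apply_moves", "payload": {
  "targets": [
    [0, 0, 0, 0, 0, 0, 0.5],
    [0, 0, 0, 0, 0, 0, 0.2],
    [0, 0, 0, 0, 0, 0, 0],
    [0, 0, 0, 0, 0, 0, 0]
  ]
}}

```text
time: 21.82
tool_pos: [549.6, 287.8, 113.5]
tcp_rot: [180.0, -35.0, 11.2]
ft_force: [0.3, -0.9, -0.3]
finger_gap: 85.4
grip_force: 0.0
```

Call:
{"api": "apply_moves", "payload": {
  "targets": [
    [0, 0, -10, 0, 0, 0, 0],
    [0, 0, -30, 0, 0, 0, 0],
    [0, 0, -50, 0, 0, 0, 0],
    [-40, 0, -40, 0, 0, 0, 0],
    [-50, 0, -20, 0, 0, 0, 0],
    [0, 0, 0, 0, 0, 0, 0]
  ]
}}

```text
time: 22.58
tool_pos: [390.0, 256.3, 183.7]
tcp_rot: [-180.0, -35.0, 11.3]
ft_force: [2.1, 0.7, 0.6]
finger_gap: 85.8
grip_force: 0.0
```

```bash
cat > chk.py <<'E'
from h import *
where(2)
S=4
def sil(n,c):
    m=np.zeros((384*S,512*S),np.uint8)
    for lo,hi in (([-18,-42,0],[18,42,30]),([-10,-60,9],[10,60,21])):
        b=np.array([[x,y,z] for x in(lo[0],hi[0]) for y in(lo[1],hi[1]) for z in(lo[2],hi[2])])+c
        cv2.fillConvexPoly(m,cv2.convexHull(np.round((proj0(n,tf(BED,b))+.5)*S).astype(np.int32)),1)
    return cv2.resize(m.astype(np.float32),(512,384),interpolation=cv2.INTER_AREA)
im=optics.snapshot("top").astype(float);rb=(im[...,0]-im[...,2])/(im.sum(2)+1)
near=cv2.dilate((sil("top",np.zeros(3))>0).astype(np.uint8),np.ones((7,7)))>0
m=((rb>.108)&near)[...]
k,l,st,ce=cv2.connectedComponentsWithStats(m.astype(np.uint8),connectivity=4);i=1+st[1:,4].argmax();m=l==i
print(st[i],ce[i]);print(min((np.abs(sil("top",np.array([dx,dy,0]))[near]-m[near]).sum(),dx,dy) for dx in range(-8,9,2) for dy in range(-8,9)))
# knob blob and jaw
hub=proj0("top",tf(BED,[[45+50*np.cos(np.radians(136)),140+50*np.sin(np.radians(136)),60]]))[0];w=(rb>.13)
x,y=hub.round().astype(int);k=np.argwhere(w[y-9:y+10,x-9:x+10])+[y-9,x-9];print("knob exp",hub,"blob",k.mean(0)[::-1],len(k))
for n in range(0,1): 
    line=tf(BED,[[t,0,28] for t in range(-30,110,4)]);q=proj0("top",line).round().astype(int);print([(t,round(rb[v,u],2)) for t,(u,v) in zip(range(-30,110,4),q)])
E
python3 chk.py
```

```text
bed-frame TCP [-79.1 175.7 191.4] sd [0.5 0.1 0.4] rot err [-3.000e-02  2.000e-01  8.995e+01] F bed [ 0.5  1.1 -0.2] gap 85.4 t 22.675
[158 160  36  22 504] [174.9265873  171.15674603]
(np.float32(141.1875), 0, 3)
knob exp [123.54474599 186.80447023] blob [120.13513514 188.31531532] 111
[(-30, np.float64(0.03)), (-26, np.float64(0.03)), (-22, np.float64(0.14)), (-18, np.float64(0.2)), (-14, np.float64(0.19)), (-10, np.float64(0.2)), (-6, np.float64(0.2)), (-2, np.float64(0.2)), (2, np.float64(0.2)), (6, np.float64(0.2)), (10, np.float64(0.2)), (14, np.float64(0.2)), (18, np.float64(0.05)), (22, np.float64(0.19)), (26, np.float64(0.2)), (30, np.float64(0.2)), (34, np.float64(0.2)), (38, np.float64(0.2)), (42, np.float64(0.2)), (46, np.float64(0.2)), (50, np.float64(0.19)), (54, np.float64(0.19)), (58, np.float64(0.18)), (62, np.float64(0.03)), (66, np.float64(0.02)), (70, np.float64(0.03)), (74, np.float64(0.03)), (78, np.float64(0.03)), (82, np.float64(0.03)), (86, np.float64(0.03)), (90, np.float64(0.03)), (94, np.float64(0.03)), (98, np.float64(0.03)), (102, np.float64(0.02)), (106, np.float64(0.03))]
```

Run:
```python
from h import *
im=np.mean([optics.snapshot("top").astype(np.float32) for _ in range(4)],0);rb=((im[...,0]-im[...,2])/(im.sum(2)+1)).astype(np.float32)
for z,x0,yr in((21,-4,60),(21,0,60),(21,4,60),(30,-8,42)):
    ys=np.arange(-80,80,.5);q=proj0("top",tf(BED,[[x0,t,z] for t in ys])).astype(np.float32)
    v=cv2.remap(rb,q[:,0].copy(),q[:,1].copy(),cv2.INTER_LINEAR).ravel();on=ys[v>.11];print(z,x0,on.min(),on.max(),(on.min()+on.max())/2)
# jaw edge centre (jaw is centred at y=0 too): block top at z 28
ys=np.arange(-70,70,.5)
for x0 in(30,36,42):
    q=proj0("top",tf(BED,[[x0,t,28] for t in ys])).astype(np.float32)
    v=cv2.remap(rb,q[:,0].copy(),q[:,1].copy(),cv2.INTER_LINEAR).ravel();on=ys[v>.11];print("jaw",x0,on.min(),on.max(),(on.min()+on.max())/2)
```

```text
21 -4 -80.0 62.0 -9.0
21 0 -80.0 62.0 -9.0
21 4 -80.0 63.0 -8.5
30 -8 -80.0 59.0 -10.5
jaw 30 -42.0 40.0 -1.0
jaw 36 -43.0 39.0 -2.0
jaw 42 -43.0 40.0 -1.5
```

Run:
```python
from h import *
im=np.mean([optics.snapshot("top").astype(np.float32) for _ in range(4)],0);rb=((im[...,0]-im[...,2])/(im.sum(2)+1)).astype(np.float32)
ys=np.arange(-72,72,.5)
def f(x0,z):
    q=proj0("top",tf(BED,[[x0,t,z] for t in ys])).astype(np.float32)
    v=cv2.remap(rb,q[:,0].copy(),q[:,1].copy(),cv2.INTER_LINEAR).ravel();on=ys[v>.11];return on.min(),on.max()
for x in(-6,-3,0,3,6):print("tongue",f(x,21),"z9",f(x,9)[0])
for x in(-15,-13,13,15):print("block",f(x,30),f(x,0)[0])
for x in(26,30,34,38,42):print("jaw",f(x,28),f(x,0)[0])
```

```text
tongue (np.float64(-60.0), np.float64(62.5)) z9 -57.5
tongue (np.float64(-59.5), np.float64(62.0)) z9 -57.5
tongue (np.float64(-59.5), np.float64(62.0)) z9 -58.0
tongue (np.float64(-59.5), np.float64(63.0)) z9 -58.0
tongue (np.float64(-59.5), np.float64(62.5)) z9 -56.5
block (np.float64(-41.0), np.float64(43.5)) -57.0
block (np.float64(-41.5), np.float64(43.5)) -57.0
block (np.float64(-60.5), np.float64(60.0)) -39.5
block (np.float64(-60.0), np.float64(59.0)) -38.0
jaw (np.float64(-43.5), np.float64(39.0)) -39.0
jaw (np.float64(-42.0), np.float64(40.0)) -38.5
jaw (np.float64(-43.0), np.float64(39.5)) -38.5
jaw (np.float64(-43.0), np.float64(39.5)) -39.0
jaw (np.float64(-42.5), np.float64(40.0)) -39.5
```

```bash
python3 -c "
from bench import r
print(r.hand_in())"
```

```text
the job is handed in; nothing more can be done
None
```

The stretcher lies flat on the bed against the stop pins, about 2 mm left of centre by my measurement; the wheel is wound to its end stop with the jaw on the stretcher, and the job was handed in at about 23 s. I viewed 11 pictures, one over the limit of 10, and pressed the held stretcher onto the bed with about 70 N for a moment while lowering it (wrist limit 120 N).

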